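# Find the full bottle by weight and hold it upright

### The arm

A 7-joint arm with a two-finger parallel gripper is mounted at the origin on a cart in front of the work surface, level with it; the furniture and walls round the work are solid. World frame = base frame: x ahead of the robot, y to its left, z up, the work surface at z = 0. Lengths are in m, angles in rad, forces in N, time in s.
With the tool pointing down it reaches from about 0.4 to 0.85 m from the base axis. Payload 10.4 kg.
Tool frame: the origin (TCP) lies on the centre line of the jaws, within the pads' length; the fingertips stand r.tip_extent ahead of it and the grasp point (between the pads) lies 3 mm ahead of it (r.tip_extent is the distance from the TCP to the fingertips, in m); z points along the fingers, y is the direction in which the jaws open and shut (so a half turn about z gives the same grasp; the last joint's range is limited). The gripper opens to 87 mm and grips with 3 to 60 N. Pads are 19 mm wide; open, the fingers measure 117 mm over their backs; the gripper's body (75 mm by 190 mm) begins 51 mm behind the grasp point.
Start: joints at [1.162, 0.332, -0.065, 1.46, 0.022, 1.35, -0.088], TCP at [0.235, -0.579, 0.245] pointing down, gripper open.
Joint ranges: [-2.6, 2.6], [-0.5, 2.12], [-1.47, 1.34], [0.16, 2.42], [-1.27, 4.41], [0.06, 2.06], [-2.6, 2.6]. Speed limits (rad/s): [2.22, 2.22, 2.79, 2.79, 3.14, 3.14, 3.14].

### API

Orientations are given as a unit quaternion [x, y, z, w].
In Python, from bench import r gives the robot as it stands. The module is installed in compiled form; this text tells all that it offers.
- The arm moves only by the shell command python3 -m jog 'ROWS' [FORCE]. ROWS is JSON, a list of rows, each a list of 5 numbers: the shift along the tool's x, y, z in cm, then the turn about the tool's z in rad, then the closure, from 0 (fully open) to 1 (shut). A call has exactly 10 rows; each row shifts and turns the pose as measured when the row begins, along the tool's axes as they then stand; what a row does not reach is not made up. A row lasts 1/10 s, in which the tool goes at most 50 mm and 8.59 degrees, less where a joint would pass 70% of its speed; a pose out of reach is approached as far as the arm can. A call with a gripper value outside its range is refused whole. The fingers move at their own pace and stop on an object; FORCE is the grip in N (left out, the last holds). Time passes only in rows, so rows that do not move let the fingers close, or fill a call up. It gives the time, the measured TCP pose, the force and the opening at its end, in the units of the state.
- r.read_state(): the state, without advancing time (a new reading comes with each control period).
- r.camera(name): name is "scene" or "top" or "wrist"; returns a dict with "pixels" (420x560x3 uint8, red, green, blue), "fx", "fy", "cx", "cy" (pixels), "k1" (the pictures are not rectified: a ray, as slopes to the right and down, at radius r is drawn at 1 + k1 r^2 times it, then the intrinsics apply), "camera_from_world" (4x4, takes a point from world to camera coordinates). Camera axes: x right, y up, looking along -z (the intrinsics and any distortion apply to the point x, -y, -z); pixel columns grow to the right and rows downward; lengths in m; the calibration is good to about 2 mm. A picture is of the moment at which its call begins. There is no depth.
- r.close_job(): hands the job in, once; it reports no verdict.
The state is a dict: "time": time; "joint_positions": joint angles; "joint_vel": joint speeds; "joint_torque": joint torques, N m; "ee_pos": TCP position; "eef_rot": TCP orientation; "ft_force": force on the tool from outside, world axes, zero at the start; "torque": the same for the moment, N m; "width": finger opening in m.
Only numpy, scipy, OpenCV 4.12 (cv2) and the standard library are available. Lean on these libraries where they do the work, as an engineer would, in place of code of your own. Each camera call takes 0.05 s, during which the arm holds its last target. There are 200 camera calls.

### The job

Three look-alike amber bottles lean in the slanted rack; two are used up and one is still full of a dense salt stock, and since the dark glass hides the contents you must tell by weight. Heft them to find the full one and leave the used-up ones fully seated in the rack. Draw the full bottle out, bring it upright and finish while still holding it in the gripper: upright and still, at least 12 cm between its base and the worktop, supported by nothing else; do not disturb the dropper bottle, marker, forceps and tube lying about.

Things in the scene. Friction and masses are not known exactly. Their poses are not given: they have to be found in the camera images.
- rack: Fixed slanted rack: white block 72x254x48 mm with three round blind holes (52 mm wide, 36 mm deep), between aluminium cheeks; top edge at 86 mm. Origin on the worktop below the middle hole's floor centre; x to its back, y along the row, z up. Floor centres at x 0, y -88/0/+88, z 37 mm. The way out of every hole is (-0.497, 0, 0.868), 0.52 rad from vertical. In their slack the bottles lean up to 0.12 more.
- bottle_a_mid (a point): Amber glass bottle with black screw cap, 48 mm across, 96 mm tall, straight-sided up to 62 mm, then a shoulder and a cap 35 mm across, 18 mm high. Point on its axis 48 mm above its base; z along the axis to the cap. Loose, starts seated in one of the rack's holes with its upper 60 mm standing out; grip the body (48 mm) above the hole, or the cap.
- bottle_b_mid (a point): A second such bottle, alike to look at; same point and axes. The three stand in the holes in any order; two are used up (47 to 63 g each) and one is full (215 to 265 g, a dense salt stock); while a bottle rubs on its hole the wall carries part of its weight. Which is which is not told and changes.
- bottle_c_mid (a point): A third such bottle, alike to look at; same point and axes.
- dye_bottle: Bystander: small white dropper bottle with a yellow cap, 42 mm across, 84 mm tall, standing beside the rack's +y end; origin at the centre of its base.
- marker: Bystander: white marker pen with a dark cap, 132 mm long along its y, lying in front of the rack; origin under its middle.
- forceps: Bystander: steel forceps, 126 mm long along its y, 11 mm high, lying in front of the rack; origin under its middle.
- tube_15: Bystander: clear conical tube with a blue cap, 119 mm long along its y, 20 mm thick, lying beside the rack's -y end; origin under its middle.

How it is judged:
At the end, for the whole second after the job is handed in: The full bottle is held by the gripper, still, within 0.17 rad of upright, its base over 115 mm above the worktop, not touching the rack; the other two are home in their holes (within 8 mm in height, leaning 0.40 to 0.70 rad) and, being used up, press on the rack with under 1.35 N each (((height (world z) of bottle_a_mid above 0.163 m and angle between bottle_a_mid's own z axis and vertical below 0.17 rad and linear speed of bottle_a below 0.03 m/s and contact force between bottle_a and rack below 0.1 N and contact force between bottle_a and the fingers above 1 N and z of bottle_b_mid in the frame of rack between 0.07 and 0.086 m and x of bottle_b_mid in the frame of rack between -0.039 and -0.012 m and angle between bottle_b_mid's own z axis and vertical between 0.4 and 0.7 rad and contact force between each of bottle_b, bottle_c and rack below 1.35 N and z of bottle_c_mid in the frame of rack between 0.07 and 0.086 m and x of bottle_c_mid in the frame of rack between -0.039 and -0.012 m and angle between bottle_c_mid's own z axis and vertical between 0.4 and 0.7 rad) or (height (world z) of bottle_b_mid above 0.163 m and angle between bottle_b_mid's own z axis and vertical below 0.17 rad and linear speed of bottle_b below 0.03 m/s and contact force between bottle_b and rack below 0.1 N and contact force between bottle_b and the fingers above 1 N and z of bottle_a_mid in the frame of rack between 0.07 and 0.086 m and x of bottle_a_mid in the frame of rack between -0.039 and -0.012 m and angle between bottle_a_mid's own z axis and vertical between 0.4 and 0.7 rad and contact force between each of bottle_a, bottle_c and rack below 1.35 N and z of bottle_c_mid in the frame of rack between 0.07 and 0.086 m and x of bottle_c_mid in the frame of rack between -0.039 and -0.012 m and angle between bottle_c_mid's own z axis and vertical between 0.4 and 0.7 rad) or (height (world z) of bottle_c_mid above 0.163 m and angle between bottle_c_mid's own z axis and vertical below 0.17 rad and linear speed of bottle_c below 0.03 m/s and contact force between bottle_c and rack below 0.1 N and contact force between bottle_c and the fingers above 1 N and z of bottle_a_mid in the frame of rack between 0.07 and 0.086 m and x of bottle_a_mid in the frame of rack between -0.039 and -0.012 m and angle between bottle_a_mid's own z axis and vertical between 0.4 and 0.7 rad and contact force between each of bottle_a, bottle_b and rack below 1.35 N and z of bottle_b_mid in the frame of rack between 0.07 and 0.086 m and x of bottle_b_mid in the frame of rack between -0.039 and -0.012 m and angle between bottle_b_mid's own z axis and vertical between 0.4 and 0.7 rad))); the arm keeps its last pose, push and grip.
It fails at once if the dropper bottle, marker, forceps or tube is shifted by more than 30 mm (distance of any of dye_bottle, marker, forceps, tube_15 from where it was at the start of the episode above 0.03 m).
It also fails if it takes over 64 s, if anything falls off the work surface, if the arm or the gripper's body presses on something with over 40 N, if the wrist force passes 120 N, or if a joint passes its speed limit or range.

## Working session

There is one attempt and no reset: what is moved stays moved. The work goes in short steps, Python scripts to look and compute and a shell command to move; the robot and the scene stay as the last step left them, time stands still between calls to the robot, and variables do not carry over. Pictures are saved under pics/ and viewed, about 8 in all and at most 12, crops included, and the job is handed in when it is done.

```bash
mkdir -p pics; cat > h.py <<'E'
from bench import r
import numpy as np, cv2
from scipy.spatial.transform import Rotation as R
def snap(n,f):
    c=r.camera(n); cv2.imwrite('pics/'+f,c['pixels'][...,::-1]); np.save('pics/'+f+'.npy',{k:v for k,v in c.items() if k!='pixels'},allow_pickle=True); return c
def load(f): return np.load('pics/'+f+'.npy',allow_pickle=True).item()
def proj(c,P):
    P=np.atleast_2d(P); T=np.array(c['camera_from_world']); p=P@T[:3,:3].T+T[:3,3]
    u=p[:,0]/-p[:,2]; v=-p[:,1]/-p[:,2]; k=1+c['k1']*(u*u+v*v)
    return np.c_[c['cx']+c['fx']*u*k, c['cy']+c['fy']*v*k]
def onplane(c,px,z):
    from scipy.optimize import least_squares
    return np.array([np.r_[least_squares(lambda q:(proj(c,[q[0],q[1],z])[0]-p),[.55,0]).x,z] for p in px])
E
python3 - <<'E'
from h import *
for n in('scene','top'): c=snap(n,n+'1.png'); print({k:v for k,v in c.items() if k!='pixels'})
s=r.read_state();print(s,r.tip_extent)
a=cv2.imread('pics/scene1.png');b=cv2.imread('pics/top1.png')
E
```

```text
{'fx': 472.40051977265136, 'fy': 472.40051977265136, 'cx': 274.59238337706864, 'cy': 212.94784813035497, 'k1': 0.03232617941902741, 'camera_from_world': array([[ 0.72633897, -0.68716043,  0.01556434, -0.34745179],
       [ 0.52389604,  0.56814045,  0.63462538, -0.37384326],
       [-0.44493218, -0.45279904,  0.77266318, -0.7431533 ],
       [ 0.        ,  0.        ,  0.        ,  1.        ]])}
{'fx': 489.872878355146, 'fy': 489.872878355146, 'cx': 291.7016676473242, 'cy': 201.39892120489947, 'k1': -0.1734088749350673, 'camera_from_world': array([[ 2.11350031e-02, -9.99776622e-01, -1.36263649e-04,
         4.47713624e-02],
       [ 9.87155583e-01,  2.08466093e-02,  1.58395942e-01,
        -5.46599102e-01],
       [-1.58357719e-01, -3.48221214e-03,  9.87375667e-01,
        -1.05195981e+00],
       [ 0.00000000e+00,  0.00000000e+00,  0.00000000e+00,
         1.00000000e+00]])}
{'time': 0.1, 'joint_positions': array([ 1.16235582,  0.33279934, -0.06468625,  1.46083587,  0.02161443,
        1.34986608, -0.08848255]), 'joint_vel': array([ 0.00127458, -0.001421  ,  0.00077313, -0.00015322,  0.00121122,
        0.00065725,  0.00169664]), 'joint_torque': array([ 1.63665783e-03, -6.24543428e+01,  2.47852091e-02, -3.90721607e+01,
       -6.14928547e-02,  3.66881245e-02,  8.56444558e-05]), 'ee_pos': array([ 0.23508643, -0.5787804 ,  0.24384952]), 'eef_rot': array([ 9.81445823e-01,  1.91738698e-01, -1.51071720e-04, -5.87322381e-04]), 'ft_force': array([ 0.20950151, -0.03507075,  0.21242449]), 'torque': array([-0.01584816,  0.00360573,  0.0046413 ]), 'width': 0.08730215082623487} 0.022
```

View pics/top1.png

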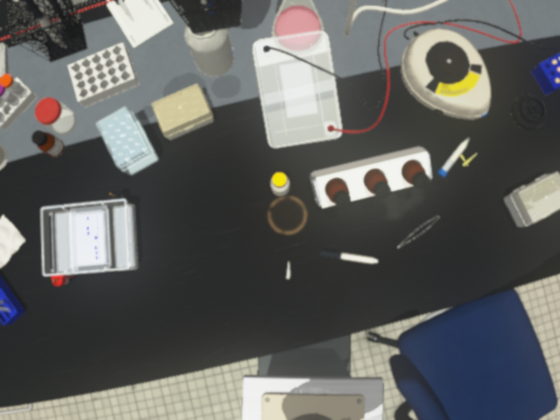

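View pics/scene1.png

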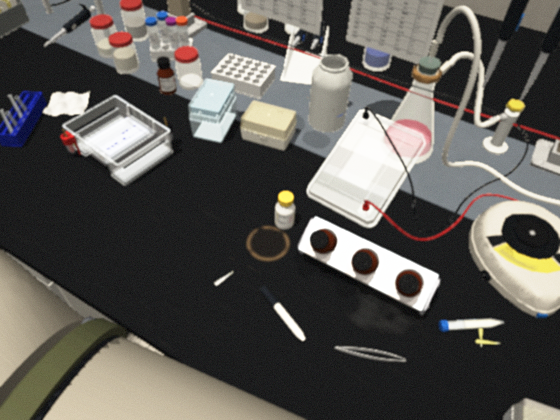

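The rack is at top-view px ~(312-434, 148-207), with caps near (336,190), (375,182) and (413,173). I'll zoom in on it.

```bash
python3 - <<'E'
import cv2,numpy as np
a=cv2.imread('pics/top1.png')[130:280,260:500];b=cv2.imread('pics/scene1.png')[180:370,240:520]
a=cv2.resize(a,None,fx=1.9,fy=1.9,interpolation=2);b=cv2.resize(b,None,fx=1.6,fy=1.6,interpolation=2)
a=cv2.resize(cv2.imread('pics/top1.png')[130:280,260:500],(768,480)) if 0 else a
o=np.zeros((600,800,3),np.uint8);o[:285,:456]=a;o[290:594,:448]=b
o=cv2.convertScaleAbs(o,alpha=1.5,beta=20);cv2.imwrite('pics/crop1.png',o)
E
```

```text
(no output)
```

View pics/crop1.png

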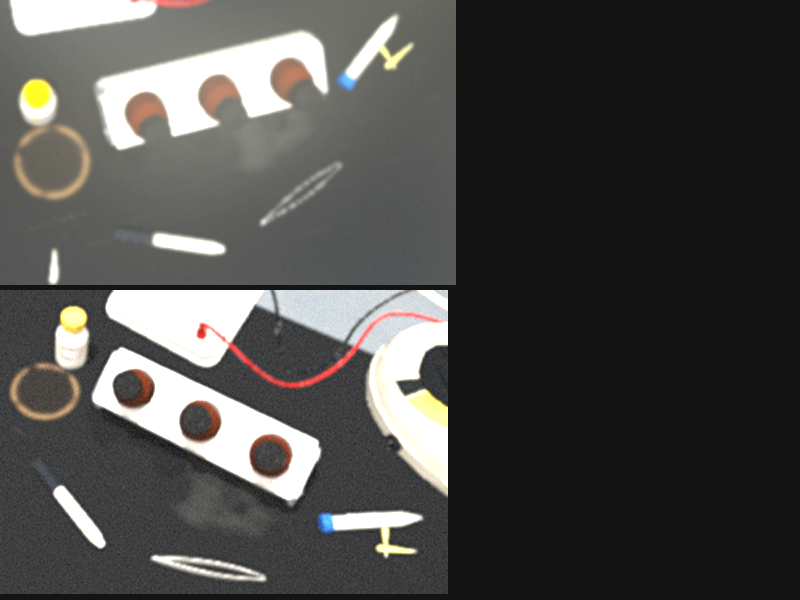

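```bash
python3 - <<'E'
from h import *
from scipy.optimize import least_squares
ct,cs=load('top1.png'),load('scene1.png')
T=np.array([(340.5,196.3),(379.5,186.8),(418.4,177.9)]);S=np.array([(322.5,241.3),(365,261.9),(408.8,283.8)])
def caps(q,L,lean):
    c,s=np.cos(q[2]),np.sin(q[2])
    l=np.array([[-L*np.sin(lean),y,.037+L*np.cos(lean)] for y in(.088,0,-.088)])
    return l@np.array([[c,s,0],[-s,c,0],[0,0,1]])+[q[0],q[1],0]
for lean in(.52,.58,.64):
    f=lambda q:np.r_[(proj(ct,caps(q,.088,lean))-T).ravel(),(proj(cs,caps(q,.096,lean))-S).ravel()]
    o=least_squares(f,[.6,-.15,.2]);print(lean,o.x.round(4),o.cost.round(2),o.fun.round(1))
    print(caps(o.x,.096,lean).round(3))
# bystanders
print(onplane(ct,[(260+37/1.9,130+95/1.9)],.08),onplane(ct,[(260+x/1.9,130+y/1.9) for x,y in[(116,235),(224,248),(262,222),(341,165),(343,86),(397,17)]],.008).round(3))
# triangulate
for i in range(3):
    o=least_squares(lambda P:np.r_[proj(ct,P)[0]-T[i],proj(cs,P)[0]-S[i]],[.55,-.1,.1]);print(o.x.round(3),o.cost)
E
```

```text
0.52 [ 0.6087 -0.1253  0.2526] 42.72 [ 2.3  1.4  3.4  1.5  3.8  1.2 -2.8 -4.5 -1.6 -3.4  1.5 -2. ]
[[ 0.541 -0.052  0.12 ]
 [ 0.563 -0.137  0.12 ]
 [ 0.585 -0.222  0.12 ]]
0.58 [ 0.6144 -0.1238  0.2534] 31.89 [ 2.   1.   3.1  1.1  3.3  0.8 -2.7 -3.8 -1.7 -2.8  1.4 -1.5]
[[ 0.541 -0.052  0.117]
 [ 0.564 -0.137  0.117]
 [ 0.586 -0.222  0.117]]
0.64 [ 0.6201 -0.1223  0.2542] 22.4 [ 1.7  0.6  2.6  0.7  2.7  0.4 -2.6 -3.1 -1.7 -2.2  1.2 -1. ]
[[ 0.542 -0.052  0.114]
 [ 0.565 -0.137  0.114]
 [ 0.587 -0.222  0.114]]
[[0.58630211 0.08379405 0.08      ]] [[ 0.432 -0.013  0.008]
 [ 0.419 -0.143  0.008]
 [ 0.451 -0.19   0.008]
 [ 0.522 -0.29   0.008]
 [ 0.621 -0.295  0.008]
 [ 0.714 -0.37   0.008]]
[ 0.553 -0.049  0.092] 0.7226862221360232
[ 0.575 -0.134  0.092] 0.938648176026229
[ 0.595 -0.218  0.097] 0.04676090365331565
```

```bash
python3 -m jog '[[0,0,-1,0.133,0],[3.6,-3.0,0,0,0],[3.6,-3.0,0,0,0],[3.6,-3.0,0,0,0],[3.6,-3.0,0,0,0],[3.6,-3.0,0,0,0],[3.6,-3.0,0,0,0],[3.6,-3.0,0,0,0],[3.6,-3.0,0,0,0],[0,0,0,0,0]]' 30
python3 - <<'E'
from h import *
c=snap('wrist','w1.png');print({k:v for k,v in c.items() if k!='pixels'}); print(R.from_quat(r.read_state()['eef_rot']).as_matrix().round(3),r.read_state()['ft_force'])
E
```

```text
time: 1.1
ee_pos: [0.4605, -0.2634, 0.2498]
eef_rot: [0.993, 0.121, -0.002, -0.003]
ft_force: [-0.2, -0.7, -0.4]
width: 0.087
{'fx': 355.4755234200961, 'fy': 355.4755234200961, 'cx': 280.7998926206213, 'cy': 205.8219966808029, 'k1': -0.009318498037461714, 'camera_from_world': array([[ 0.24166131, -0.97033527, -0.00701984, -0.36581232],
       [ 0.9394037 ,  0.23575829, -0.2488749 , -0.33831378],
       [ 0.24314707,  0.05354897,  0.9685102 , -0.49110119],
       [ 0.        ,  0.        ,  0.        ,  1.        ]])}
[[ 0.971  0.237 -0.007]
 [ 0.237 -0.971  0.004]
 [-0.006 -0.006 -1.   ]] [ 0.05423736 -0.6765759  -0.41496483]
```

View pics/w1.png

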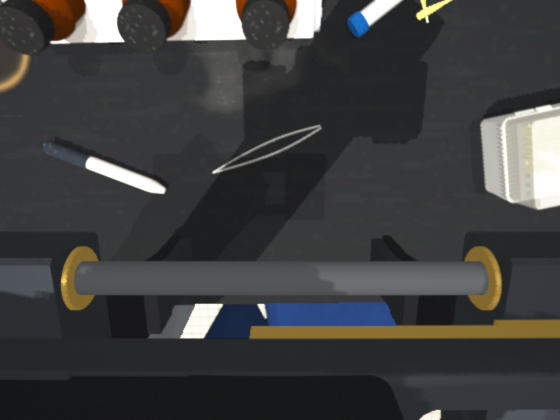

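Wrist view: the cap tops are at about (27,33), (145,27) and (266,24). I'll fit the rack from these and the scene view.

```bash
python3 - <<'E'
from h import *
from scipy.optimize import least_squares
cw,cs=load('w1.png'),load('scene1.png')
W=np.array([(27,33),(145,27),(266,24)]);S=np.array([(322.5,241.3),(365,261.9),(408.8,283.8)])
for i in range(3):
    o=least_squares(lambda P:np.r_[proj(cw,P)[0]-W[i],proj(cs,P)[0]-S[i]],[.55,-.1,.1]);print(o.x.round(3),o.cost)
def caps(q,L,lean):
    c,s=np.cos(q[2]),np.sin(q[2])
    l=np.array([[-L*np.sin(lean),y,.037+L*np.cos(lean)] for y in(.088,0,-.088)])
    return l@np.array([[c,s,0],[-s,c,0],[0,0,1]])+[q[0],q[1],0]
for lean in(.52,.58,.64):
    f=lambda q:np.r_[(proj(cw,caps(q,.096,lean))-W).ravel(),(proj(cs,caps(q,.096,lean))-S).ravel()]
    o=least_squares(f,[.6,-.15,.2]);print(lean,o.x.round(4),o.cost.round(2),o.fun.round(1))
    print(caps(o.x,.096,lean).round(3).tolist())
E
```

```text
[ 0.536 -0.063  0.122] 0.10261563559655554
[ 0.56  -0.142  0.121] 0.8727042247043655
[ 0.583 -0.222  0.115] 0.00022216776755052377
0.52 [ 0.6049 -0.1287  0.2748] 44.64 [-5.8  0.3  0.4  1.2  5.8 -0.5 -2.9 -1.2 -1.  -0.7  2.8  0. ]
[[0.535, -0.057, 0.12], [0.559, -0.142, 0.12], [0.583, -0.226, 0.12]]
0.58 [ 0.6102 -0.1263  0.274 ] 29.89 [-4.3 -0.1  0.6  1.   4.6 -0.6 -3.2 -0.8 -1.6 -0.3  2.1  0.4]
[[0.536, -0.056, 0.117], [0.56, -0.141, 0.117], [0.583, -0.225, 0.117]]
0.64 [ 0.6154 -0.1238  0.2733] 20.14 [-2.7 -0.6  0.8  0.7  3.3 -0.7 -3.6 -0.4 -2.2  0.1  1.2  0.7]
[[0.536, -0.055, 0.114], [0.56, -0.139, 0.114], [0.584, -0.224, 0.114]]
```

```bash
python3 -m jog '[[3.3,-2.4,1,-0.02,0.3],[3.3,-2.4,1,0,0.3],[3.3,-2.4,1,0,0.3],[3.3,-2.4,1,0,0.3],[0,0,0,0,0.3],[0,0,0,0,0.3],[0,0,0,0,0.3],[0,0,0,0,0.3],[0,0,0,0,0.3],[0,0,0,0,0.3]]'
cat > goto.py <<'E'
import sys; from h import *
s=r.read_state();M=R.from_quat(s['eef_rot']).as_matrix()
t=np.array([float(a) for a in sys.argv[1:4]]);print('tool cm',((t-s['ee_pos'])@M*100).round(2),'yaw',np.arctan2(M[1,0],M[0,0]).round(3),'F',s['ft_force'].round(2),'T',s['torque'].round(3), 'pos',s['ee_pos'].round(4))
E
python3 goto.py .565 -.140 .2
```

```text
time: 2.15
ee_pos: [0.5605, -0.1491, 0.206]
eef_rot: [0.993, 0.121, -0.006, -0.001]
ft_force: [0.8, -0.1, 0.4]
width: 0.0609
tool cm [ 0.66 -0.77  0.59] yaw 0.243 F [ 0.79 -0.06  0.44] T [ 0.029 -0.015  0.032] pos [ 0.5605 -0.1491  0.206 ]
```

```bash
python3 -m jog '[[0.7,-0.8,0.5,0,0.3],[0,0,2,-0.02,0.3],[0,0,2,0,0.3],[0,0,2,0,0.3],[0,0,2,0,0.3],[0,0,0,0,0.3],[0,0,0,0,0.3],[0,0,0,0,0.3],[0,0,0,0,0.3],[0,0,0,0,0.3]]'
python3 goto.py .565 -.140 .118; python3 -c "
from h import *
snap('wrist','w2.png');snap('scene','s2.png')
a=cv2.imread('pics/w2.png')[:300];b=cv2.imread('pics/s2.png')[150:350,200:480]
o=np.zeros((600,560,3),np.uint8);o[:300]=a;o[300:]=cv2.resize(b,(420,300)) if 0 else cv2.copyMakeBorder(cv2.resize(b,(420,300)),0,0,0,140,0);cv2.imwrite('pics/c2.png',o)"
```

```text
time: 3.15
ee_pos: [0.5679, -0.1359, 0.1213]
eef_rot: [0.991, 0.132, -0.002, -0.0]
ft_force: [0.6, -0.6, -0.1]
width: 0.0613
tool cm [-0.39  0.31  0.33] yaw 0.264 F [ 0.65 -0.56 -0.12] T [-0.011 -0.043 -0.05 ] pos [ 0.5679 -0.1359  0.1213]
```

View pics/c2.png

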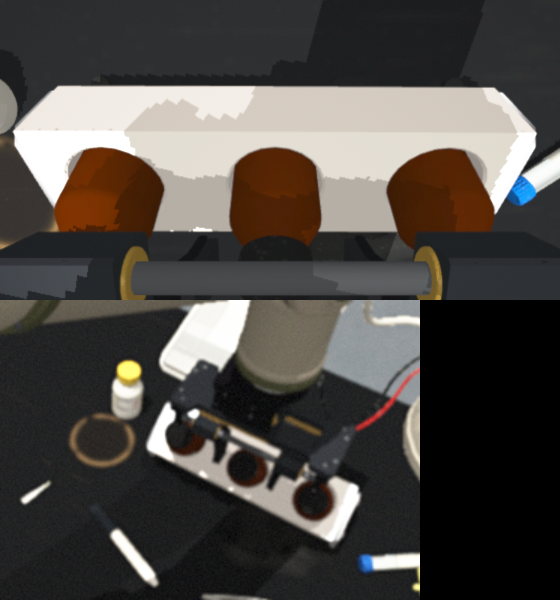

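The gripper straddles the middle bottle, centred (bottle at px 276, camera centre 281). Next I grip the cap.

```bash
python3 -m jog '[[-0.3,0.2,0.3,0,0.3],[0,0,0,0,0.3],[0,0,0,0,0.3],[0,0,0,0,0.9],[0,0,0,0,0.9],[0,0,0,0,0.9],[0,0,0,0,0.9],[0,0,0,0,0.9],[0,0,0,0,0.9],[0,0,0,0,0.9]]' 30
cat > ft.py <<'E'
from h import *
F=[]
for i in range(6): r.camera('wrist'); s=r.read_state(); F.append(np.r_[s['ft_force'],s['torque']])
print('F',np.mean(F,0).round(3),'sd',np.std(F,0)[:3].round(2),'pos',s['ee_pos'].round(4),'w',round(s['width'],4),'t',s['time'])
E
python3 ft.py
```

```text
time: 4.25
ee_pos: [0.5654, -0.1381, 0.1184]
eef_rot: [0.991, 0.132, -0.002, -0.001]
ft_force: [-0.8, 1.3, 0.1]
width: 0.0347
F [-0.693  0.762  0.768  0.268  0.083  0.017] sd [0.5  0.3  0.25] pos [ 0.5654 -0.1381  0.1184] w 0.0351 t 4.55
```

```bash
python3 -m jog '[[-0.4,0,-0.7,0,0.9],[-0.4,0,-0.7,0,0.9],[-0.4,0,-0.7,0,0.9],[0,0,0,0,0.9],[0,0,0,0,0.9],[0,0,0,0,0.9],[0,0,0,0,0.9],[0,0,0,0,0.9],[0,0,0,0,0.9],[0,0,0,0,0.9]]'
python3 ft.py
```

```text
time: 5.55
ee_pos: [0.552, -0.1425, 0.1404]
eef_rot: [0.991, 0.131, -0.003, -0.0]
ft_force: [-0.3, 1.0, -2.8]
width: 0.0347
F [ 0.334  0.146 -2.338 -0.014  0.044 -0.01 ] sd [0.48 0.34 0.48] pos [ 0.552  -0.1426  0.1406] w 0.0346 t 5.85
```

```bash
python3 -m jog '[[0.2,0,0,0,0.9],[0,0,0,0,0.9],[0,0,0,0,0.9],[0,0,0,0,0.9],[0,0,0,0,0.9],[0,0,0,0,0.9],[0,0,0,0,0.9],[0,0,0,0,0.9],[0,0,0,0,0.9],[0,0,0,0,0.9]]'
python3 ft.py
python3 -m jog '[[-0.4,0,-0.3,0,0.9],[0,0,0,0,0.9],[0,0,0,0,0.9],[0,0,0,0,0.9],[0,0,0,0,0.9],[0,0,0,0,0.9],[0,0,0,0,0.9],[0,0,0,0,0.9],[0,0,0,0,0.9],[0,0,0,0,0.9]]'
python3 ft.py
```

```text
time: 6.85
ee_pos: [0.5541, -0.142, 0.1406]
eef_rot: [0.991, 0.131, -0.003, -0.0]
ft_force: [-0.5, -0.5, -3.4]
width: 0.0349
F [-0.287 -0.064 -2.002 -0.014  0.068  0.013] sd [0.42 0.52 0.37] pos [ 0.5541 -0.142   0.1406] w 0.0349 t 7.15
time: 8.15
ee_pos: [0.5499, -0.1431, 0.1439]
eef_rot: [0.991, 0.131, -0.003, -0.0]
ft_force: [-0.1, -0.0, -2.3]
width: 0.0349
F [ 0.027 -0.011 -2.327 -0.033  0.059 -0.008] sd [0.49 0.2  0.3 ] pos [ 0.5499 -0.1431  0.1439] w 0.035 t 8.45
```

Three hefts give about 2.0–2.3 N downward with little side force, so the middle bottle is the full one. I'll draw it out fully.

```bash
python3 -m jog '[[-0.5,0,-0.9,0,0.9],[-0.5,0,-0.9,0,0.9],[-0.5,0,-0.9,0,0.9],[-0.5,0,-0.9,0,0.9],[0,0,-2,0,0.9],[0,0,-2,0,0.9],[0,0,-2,0,0.9],[0,0,-2,0,0.9],[0,0,0,0,0.9],[0,0,0,0,0.9]]'
python3 ft.py; python3 -c "
from h import *
snap('wrist','w3.png');snap('scene','s3.png')
a=cv2.imread('pics/w3.png')[:300];b=cv2.imread('pics/s3.png')[100:350,200:480]
o=np.zeros((600,560,3),np.uint8);o[:300]=a;o[300:,:336]=cv2.resize(b,(336,300));cv2.imwrite('pics/c3.png',o)"
```

```text
time: 9.45
ee_pos: [0.5274, -0.1498, 0.2709]
eef_rot: [0.991, 0.131, -0.001, 0.001]
ft_force: [-0.6, 0.9, -2.8]
width: 0.0349
F [ 0.205  0.324 -2.307 -0.015  0.053  0.006] sd [0.47 0.26 0.31] pos [ 0.5274 -0.1496  0.27  ] w 0.0346 t 9.75
```

View pics/c3.png

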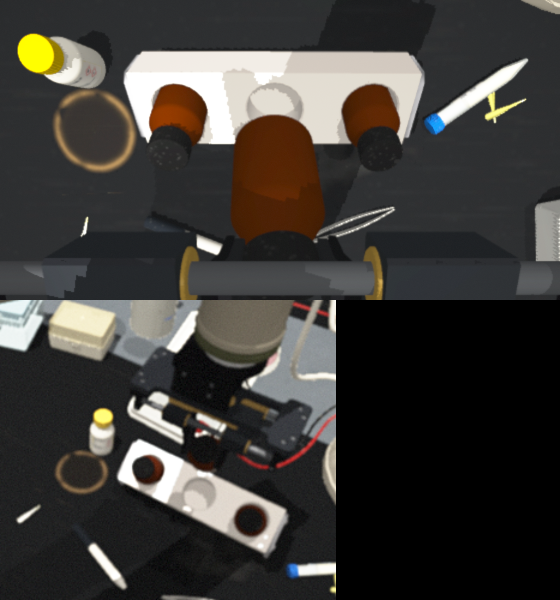

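It hangs free at about 2.3 N, held at its ~0.55 rad tilt by the pads. The tool can't tilt, so I'll swing the bottle upright by pushing its base against the rack's fixed front ridge. First I need the ridge position from w2 (rear top edge at row 131, front top edge at row ~232).

```bash
python3 - <<'E'
from h import *
c=load('w2.png')
b=onplane(c,[(15,130),(535,132)],.086);f=onplane(c,[(185,232),(360,232)],.050)
yaw=.262; X=np.array([np.cos(yaw),np.sin(yaw)]);Y=np.array([-np.sin(yaw),np.cos(yaw)])
print(b.round(4),f.round(4));d=b[0]-b[1];print('yaw',np.arctan2(-d[0],d[1]),np.hypot(*d[:2]))
print('origin along X:',(b[:,:2]@X-.013).round(4),(f[:,:2]@X+.049).round(4),'Y mid',(b[:,:2]@Y).mean().round(4))
s=r.read_state();print('tcp along X,Y',s['ee_pos'][:2]@X,s['ee_pos'][:2]@Y)
c=load('w3.png');b=onplane(c,[(133,70),(412,70)],.086);print('w3',(b[:,:2]@X-.013).round(4))
E
```

```text
[[ 0.592   0.003   0.086 ]
 [ 0.6569 -0.2396  0.086 ]] [[ 0.5483 -0.08    0.05  ]
 [ 0.577  -0.1852  0.05  ]]
yaw 0.26157946842632745 0.2511059134700686
origin along X: [0.5596 0.5595] [0.5579 0.5583] Y mid -0.276
tcp along X,Y 0.47077878199953405 -0.28113953856112783
w3 [0.5612 0.5617]
```

```bash
python3 -m jog '[[-2,0,0,0,0.9],[-2,0,0,0,0.9],[0,0,3,0,0.9],[0,0,3,0,0.9],[0,0,3,0,0.9],[0,0,3,0,0.9],[0,0,2,0,0.9],[0,0,1,0,0.9],[0,0,0,0,0.9],[0,0,0,0,0.9]]' 18
python3 -c "
from h import *
s=r.read_state();print(s['ee_pos'],s['ee_pos'][:2]@[np.cos(.262),np.sin(.262)],s['ft_force'].round(2))"
```

```text
time: 10.85
ee_pos: [0.4875, -0.1605, 0.1152]
eef_rot: [0.991, 0.131, -0.001, 0.001]
ft_force: [0.0, 0.5, -3.7]
width: 0.0351
[ 0.48746165 -0.16053213  0.11515644] 0.4292466003666147 [ 0.05  0.51 -3.65]
```

```bash
python3 -m jog '[[1,0,0,0,0.9],[1,0,0,0,0.9],[0.7,0,0,0,0.9],[0.7,0,0,0,0.9],[0.7,0,0,0,0.9],[0.7,0,0,0,0.9],[0.5,0,0,0,0.9],[0.3,0,0,0,0.9],[0,0,0,0,0.9],[0,0,0,0,0.9]]' 18
python3 ft.py; python3 -c "
from h import *
s=r.read_state();print(s['ee_pos'],s['ee_pos'][:2]@[np.cos(.262),np.sin(.262)],s['ft_force'].round(2))
snap('wrist','w4.png');snap('scene','s4.png')
a=cv2.imread('pics/w4.png')[:300];b=cv2.imread('pics/s4.png')[150:350,240:464]
o=np.zeros((600,560,3),np.uint8);o[:300]=a;o[300:,:336]=cv2.resize(b,(336,300));cv2.imwrite('pics/c4.png',o)"
```

```text
time: 11.85
ee_pos: [0.5478, -0.1454, 0.1182]
eef_rot: [0.991, 0.131, -0.0, 0.002]
ft_force: [-1.7, -0.8, -0.9]
width: 0.0347
F [-1.375 -0.408 -2.215 -0.083  0.455  0.023] sd [0.5  0.36 0.55] pos [ 0.5478 -0.1454  0.1183] w 0.0346 t 12.15
[ 0.54780919 -0.14542739  0.11830083] 0.4914470325965532 [-2.3  -0.82 -2.8 ]
```

View pics/c4.png

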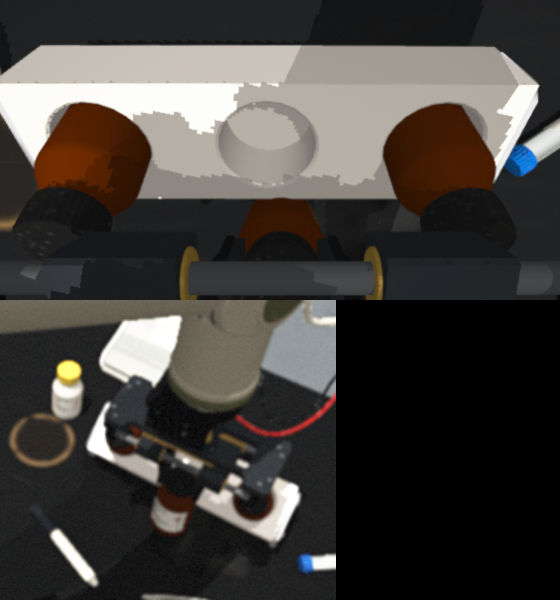

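The bottle swung near to upright. I'll back off, lift, and measure the tilt with an overlay.

```bash
python3 -m jog '[[-1,0,0,0,0.9],[-1,0,0,0,0.9],[-1,0,-1,0,0.9],[0,0,-3,0,0.9],[0,0,-3,0,0.9],[0,0,-3,0,0.9],[0,0,-2,0,0.9],[0,0,0,0,0.9],[0,0,0,0,0.9],[0,0,0,0,0.9]]' 30
python3 ft.py; cat > ov.py <<'E'
import sys; from h import *
n=sys.argv[1]; tilts=[float(a) for a in sys.argv[2:]]
s=r.read_state();M=R.from_quat(s['eef_rot']).as_matrix();G=s['ee_pos']+M[:,2]*.003
yaw=.262;X=np.array([np.cos(yaw),np.sin(yaw),0]);Y=np.array([-np.sin(yaw),np.cos(yaw),0]);Z=np.array([0,0,1.])
out=[]
for cam,box in(('wrist',None),('scene',None),('scene',None)):
    c=snap(cam,n+cam+'.png');
for cam,sc in(('wrist',1),('scene',2.5)):
    c=load(n+cam+'.png');im0=cv2.imread('pics/'+n+cam+'.png')
    for t in tilts:
        im=cv2.resize(im0,None,fx=sc,fy=sc,interpolation=2)
        u=Z*np.cos(t)-X*np.sin(t);v=X*np.cos(t)+Z*np.sin(t);a=np.linspace(0,6.283,60)[:,None]
        if t>-9:
          for h,rad in((0,.024),(.062,.024),(.096,.0175)):
            p=proj(c,G+u*(h-.090)+rad*(np.cos(a)*v+np.sin(a)*Y))*sc
            cv2.polylines(im,[p.astype(int)],1,(0,255,0),1)
        q=proj(c,G-u*.05)[0]*sc;w=200
        x0=int(np.clip(q[0]-w/2*1.3,0,im.shape[1]-260));y0=int(np.clip(q[1]-150,0,im.shape[0]-300));out.append(im[y0:y0+300,x0:x0+260])
k=len(tilts);o=np.vstack([np.hstack(out[:k]),np.hstack(out[k:])]);cv2.imwrite('pics/'+n+'.png',o[:600,:800])
E
python3 ov.py o1 0.1 0 -0.1
```

```text
time: 13.25
ee_pos: [0.5118, -0.1543, 0.2409]
eef_rot: [0.991, 0.13, 0.001, 0.002]
ft_force: [-0.6, -0.0, -2.9]
width: 0.0345
F [-1.500e-02 -1.220e-01 -2.402e+00  1.700e-02  2.000e-03  6.000e-03] sd [0.32 0.38 0.49] pos [ 0.5121 -0.1541  0.2412] w 0.0346 t 13.55
```

View pics/o1.png

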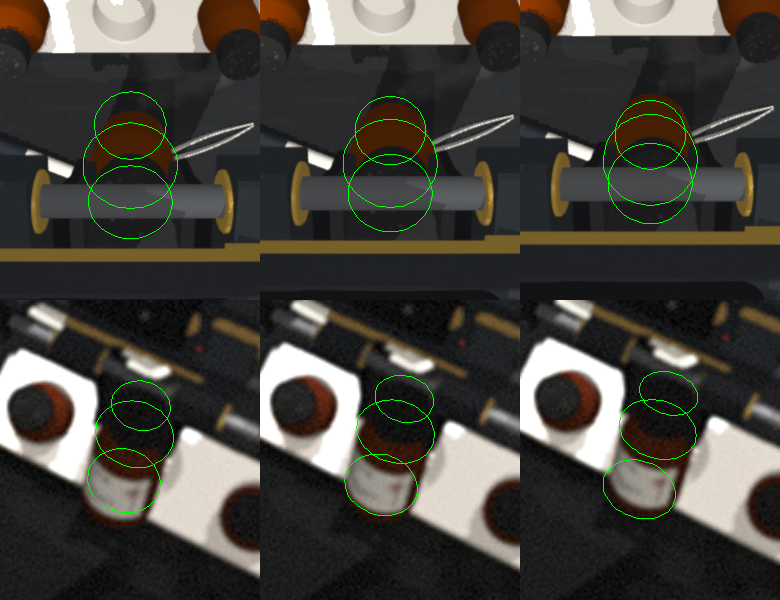

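The overlay shows tilt near 0–0.05 rad, with the bottle sitting ~6 mm lower in the grip than modelled, and the moment is near zero. I'll do one refined check, plus the neighbours against the first scene picture.

```bash
sed -i 's/h-.090/h-.096/' ov.py; python3 ov.py o2 0.12 0.03 -0.06; python3 ft.py; python3 ft.py; python3 - <<'E'
import cv2,numpy as np
a=cv2.imread('pics/scene1.png');b=cv2.imread('pics/o2scene.png')
for n,(x,y) in dict(left=(322,241),right=(409,284),dye=(285,212),marker=(285,315),forceps=(370,354),tube=(470,325)).items():
    t=a[y-14:y+14,x-16:x+16];q=b[y-30:y+30,x-32:x+32];m=cv2.matchTemplate(q,t,cv2.TM_CCOEFF_NORMED);_,v,_,l=cv2.minMaxLoc(m);print(n,round(v,3),l[0]-16,l[1]-16)
E
```

```text
F [-0.194  0.059 -2.159  0.031  0.009 -0.011] sd [0.46 0.31 0.35] pos [ 0.5123 -0.1542  0.2419] w 0.0347 t 14.15
F [ 0.032 -0.171 -2.554  0.024  0.004 -0.018] sd [0.64 0.29 0.22] pos [ 0.5123 -0.1542  0.2419] w 0.0347 t 14.45
left 0.997 0 0
right 0.97 0 0
dye 0.997 0 0
marker 0.998 0 0
forceps 0.962 5 1
tube 0.998 0 0
```

View pics/o2.png

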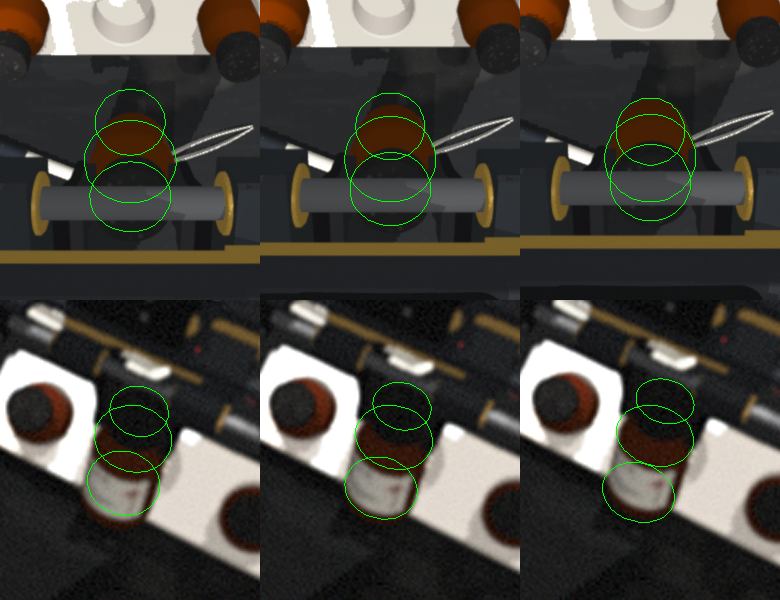

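```bash
python3 -c "
from bench import r
s=r.read_state();print(abs(s['joint_vel']).max(),s['time']);print(r.close_job())"
```

```text
0.0011387247323380062 14.45
the job is handed in; nothing more can be done
None
```

I found the full bottle in the middle hole, drew it out, brought it upright, and handed the job in at 14.5 s with the gripper still holding it.

**Finding the full bottle:** partly drawn out, the middle bottle pulled down with 2.0–2.3 N and almost no side force. Hanging free it read 2.2–2.6 N, which fits 215–265 g; a used-up bottle would read about 0.5–0.6 N. I did not heft the other two, since this reading was clear.

**Bringing it upright:** the tool cannot tilt, so I pushed the bottle's lower side against the rack's fixed front ridge. The bottle turned in the grip. I then backed off and lifted it clear.

**Last checks:**
- **Tilt:** the overlay on the wrist picture gave about −0.05 rad, slightly past upright. The scene overlay roughly agreed, after an earlier reading of about +0.04. The wrist moment was near zero. All are within the 0.17 rad limit.
- **Height and hold:** the base is roughly 14 cm above the worktop. The cap was gripped at 35 mm with 30 N, and the arm was still.
- **Other bottles and bystanders:** the two outer bottles, dropper bottle, marker and tube matched the first picture with no shift.
- **One check disagreed:** the forceps matched 5 pixels off (about 7 mm), with a weaker score. I put this down to the arm's shadow, because nothing came near them, and it is well under the 30 mm limit.

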